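Clamp the round screen post in its base at the test station

ROBOT

A 7-joint arm with a two-finger parallel gripper is mounted at the origin on the work surface. World frame = base frame: x ahead of the robot, y to its left, z up, the work surface at z = 0. Lengths are in m, angles in rad, forces in N, time in s.
With the tool pointing down it reaches from about 0.35 to 0.9 m from the base axis. Payload 8.1 kg.
Tool frame: the origin (TCP) lies on the centre line of the jaws, within the pads' length; the fingertips stand 19 mm ahead of it and the grasp point (between the pads) is the TCP (arm.tip_reach is the distance from the TCP to the fingertips, in m); z points along the fingers, y is the line along which they close (so a half turn about z gives the same grasp; the last joint's range is limited). The gripper opens to 92 mm and grips with 3 to 60 N. Pads are 19 mm wide; open, the fingers measure 130 mm over their backs; the gripper's body (75 mm by 190 mm) begins 47 mm behind the grasp point.
Start: joints at [-0.103, 0.434, 0.025, 1.573, -0.012, 1.134, -0.075], TCP at [0.625, -0, 0.246] pointing down, gripper open.
Joint ranges: [-2.62, 2.62], [-0.44, 2.09], [-1.27, 1.32], [0.08, 2.57], [-1.32, 4.46], [0.12, 2], [-2.74, 2.74]. Speed limits (rad/s): [2.22, 2.22, 3.01, 3.01, 3.14, 3.14, 3.14].

INTERFACE

Orientations are given as a rotation vector (axis times angle).
In Python, from cell import arm gives the robot as it stands.
- The arm moves only by the tool arm_command, never from a script. Its argument "targets" is a list that holds one entry, the list of rows, each a list of 6 numbers: the shift along the tool's x, y, z in m, then the turn, a rotation vector about the tool's x, y, z in rad. A call has 1 to 10 rows; each row shifts and turns the commanded pose from where the row before left it, along the tool's axes as they then stand; what a row does not reach is not made up. A row lasts 1/8 s, in which the tool goes at most 62.5 mm and 10.7 degrees, less where a joint would pass 70% of its speed; a pose out of reach is approached as far as the arm can. A call with a gripper value outside its range is refused whole. "jaw" is the finger opening in m, from 0 to 0.0918, set as the call begins (left out, the last holds). The fingers move at their own pace and stop on an object; "newtons" is the grip in N (left out, the last holds). Time passes only in rows, so rows that do not move let the fingers close. It gives the time, the measured TCP pose, the force, the opening and the grip force at its end, in the units of the state.
- arm.observe(): the state, without advancing time (a new reading comes with each control period).
- arm.get_image(name): name is "scene" or "side" or "wrist"; returns a dict with "pixels" (400x640x3 uint8, red, green, blue), "z_map" (400x640 float32, m along the optical axis (not along the pixel's ray), 0 where there is no reading), "fx", "fy", "cx", "cy" (pixels), "xyz" and "rotation" of the camera in the world; the wrist camera has in their place "T_tool_cam" (4x4, takes a point from camera to tool coordinates, whose origin is the TCP and whose axes are the flange's). Camera axes: x right, y down, z forward; pixel columns grow to the right and rows downward; lengths in m; the calibration is good to about 2 mm. A picture is of the moment at which its call begins: read the wrist's pose just before it.
- arm.sign_off(): hands the job in; it is judged then, once.
The state is a dict: "clock": time; "joints": joint angles; "dq": joint speeds; "joint_efforts": joint torques, N m; "position": TCP position; "ee_rot": TCP orientation; "force": force on the tool from outside, world axes, zero at the start; "ft_torque": the same for the moment, N m; "width": opening from 0.0 (shut) to 1.0 (fully open); "gripper_force": force on a finger pad.
Only numpy, scipy, OpenCV 4.12 (cv2) and the standard library are available. Lean on these libraries where they do the work, as an engineer would, in place of code of your own. Each camera call takes 0.05 s, during which the arm holds its last target. There are 200 camera calls.

TASK

Take the round steel post out of the grey stand (not the six-sided one), stand it upright in the open socket of the clamp base, right down on the stop, and only then swing the clamp lever fully shut. Leave the post standing in the socket.

Things in the scene. Friction and masses are not known exactly. Their poses are not given: they have to be found in the camera images.
- round_post_center (a point): Centre, half-way up, of the round steel post: 26 mm diameter, 100 mm tall, about 0.25 kg; z up along it. It stands in one of two recesses (8 mm deep, 100 mm apart) of a grey stand 200 x 75 x 16 mm; the other holds a six-sided post, 34 mm across flats, 80 mm tall, not wanted. Hold it 0 to 20 mm above its centre: its lowest 28 mm go into the socket.
- clamp_stop (a point): Centre of the clamp socket's flat floor (the stop), 8 mm above the table; z up. Fixed steel base, aluminium collar 72 mm across, ending 28 mm above the stop: upright bore 34 mm wide, conical mouth 54 mm. A seated post's centre is 50 mm above this point. As the lever shuts, a brass jaw pushes the post up to 8 mm towards +x. The lever's upright pivot is at x = -55, y = 0 mm here.
- clamp_lever (a joint): Angle of the clamp lever about its upright pivot, rad: 0 fully open (lever along the clamp_stop frame's -x), 1.4 fully shut at its end stop (nearly along +y). Grows clockwise seen from above. Starts between 0 and 0.35, stays where it is left, takes about 2 to 4 N at the grip pin.
- lever_grip (a point): Point on the axis of the black upright grip pin at the lever's free end, 70 mm above the table; z up. The pin is 16 mm thick, 42 to 92 mm above the table; the lever's flat bar lies below it. It can be pushed or pinched from above. At lever angle q it is at x = -55 - 100 cos q, y = 100 sin q (mm) in the clamp_stop frame.

How it is judged:
By the outcome, as a careful person would: the job done as asked, in the order asked, and still so for the second after the job is handed in, with the robot touching nothing.
It also fails if it takes over 48 s, if anything falls off the work surface, if the arm or the gripper's body presses on something with over 40 N, if the wrist force passes 120 N, or if a joint passes its speed limit or range.

## Working session

There is one attempt and no reset: what is moved stays moved. The work goes in short steps, Python scripts to look and compute and a tool call to move; the robot and the scene stay as the last step left them, time stands still between calls to the robot, and variables do not carry over. Pictures are saved under pics/ and viewed, at most 10 in all, crops included, and the job is handed in when it is done.

Besides the shell and the picture viewer there is one more tool, called after ">>>" by a JSON object that holds its "api" and its "payload", one argument or row to a line. arm_command: Moves the arm, as the interface text tells. Its arguments: {"type":"object","properties":{"targets":{"type":"array","items":{"type":"array","items":{"type":"array","items":{"type":"number"}}}},"jaw":{"type":"number"},"newtons":{"type":"number"}},"required":["targets"]}

```bash
mkdir -p pics; cat > h.py <<'E'
import numpy as np, cv2
from scipy.spatial.transform import Rotation as R
from cell import arm
def shot(name,fn=None):
    s=arm.observe(); im=arm.get_image(name)
    if name=='wrist':
        T=np.eye(4);T[:3,:3]=R.from_rotvec(s['ee_rot']).as_matrix();T[:3,3]=s['position'];T=T@np.array(im['T_tool_cam'])
    else:
        T=np.eye(4);r=np.array(im['rotation']);T[:3,:3]=r if r.shape==(3,3) else R.from_rotvec(r).as_matrix();T[:3,3]=im['xyz']
    if fn: cv2.imwrite('pics/'+fn,im['pixels'][:,:,::-1])
    z=im['z_map'];v,u=np.mgrid[:400,:640]
    P=np.stack([(u-im['cx'])/im['fx']*z,(v-im['cy'])/im['fy']*z,z],-1)@T[:3,:3].T+T[:3,3]
    P[z<=0]=np.nan
    return im,T,P
E
python3 - <<'E'
from h import *
s=arm.observe();print(s)
for n in ('scene','side'):
    im,T,P=shot(n,n+'1.png');np.save(n+'P.npy',P);print(n,T.round(3).tolist(),im['fx'])
a=cv2.imread('pics/scene1.png');b=cv2.imread('pics/side1.png')
E
```

```text
{'clock': 0.0, 'joints': array([-0.10259456,  0.43519317,  0.02498397,  1.57411546, -0.0115919 ,
        1.13396423, -0.07510868]), 'dq': array([ 2.80849804e-03, -4.16985210e-06, -1.46994955e-03,  1.42376670e-03,
        1.12971367e-03,  1.92412330e-04, -1.36132604e-04]), 'joint_efforts': array([ 3.89017032e-04, -6.67853522e+01,  9.84863900e-01, -3.14464223e+01,
       -6.05165795e-02,  4.27553023e-02,  1.12382318e-04]), 'position': array([ 6.24520509e-01, -6.69620420e-05,  2.44956481e-01]), 'ee_rot': array([-2.22085341e+00, -2.22065206e+00,  1.86438438e-03]), 'force': array([-0.04594326,  0.62497921, -0.27319279]), 'ft_torque': array([ 0.01820482, -0.02623702, -0.00329269]), 'gripper_force': 0.0, 'width': 1.0023965509778925}
scene [[0.088, 0.776, -0.624, 1.036], [0.996, -0.066, 0.06, -0.111], [0.005, -0.627, -0.779, 0.664], [0.0, 0.0, 0.0, 1.0]] 433.72693778674915
side [[-0.911, -0.242, 0.333, 0.296], [-0.411, 0.58, -0.703, 0.477], [-0.023, -0.778, -0.628, 0.589], [0.0, 0.0, 0.0, 1.0]] 420.2682416192565
```

View pics/scene1.png

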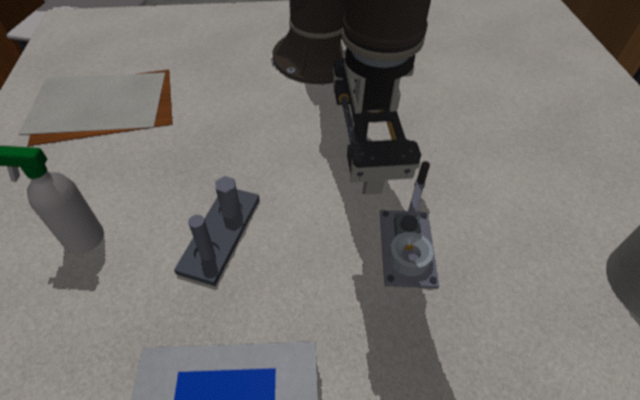

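View pics/side1.png

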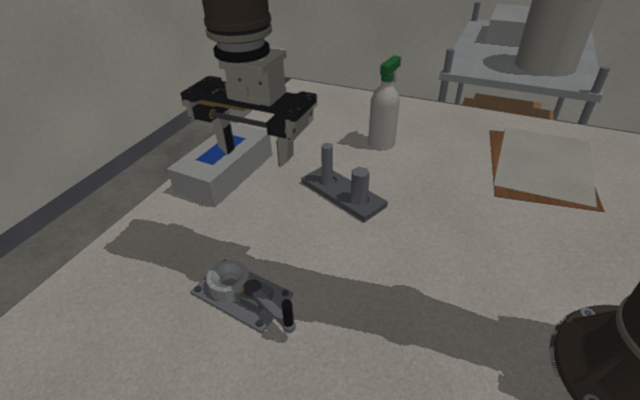

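The scene view shows the round post at (198,220), nearer the camera, and the hex post at (228,182). It also shows the clamp collar at (411,253) and the black grip pin at (424,170). In the side view, the round post is at (327,150), the hex post at (360,175), the collar at (228,280) and the pin at (288,313).

```bash
python3 - <<'E'
from h import *
q=np.load('sceneP.npy');s=np.load('sideP.npy')
def near(P,c,r,lo,hi):
    m=(np.hypot(P[...,0]-c[0],P[...,1]-c[1])<r)&(P[...,2]>lo)&(P[...,2]<hi);p=P[m]
    return len(p),np.median(p,0).round(4),p.min(0).round(3),p.max(0).round(3)
for n,P,pts in(('scene',q,[(197,217),(226,180),(411,238),(424,168),(415,205),(400,280),(208,270),(411,258)]),('side',s,[(327,147),(360,172),(228,268),(288,305),(228,275)])):
    for u,v in pts: print(n,u,v,P[v,u].round(4))
# stand top points & post tops, collar top, pin
for n,P in(('scene',q),('side',s)):
    c=P[217,197] if n=='scene' else P[147,327]
    print('post top',near(P,c[:2],.04,.100,.115)); print('hex top',near(P,c[:2],.16,.083,.093))
    c=P[168,424] if n=='scene' else P[305,288]; print('pin',near(P,c[:2],.03,.055,.1))
    c=P[238,411] if n=='scene' else P[268,228]; print('collar',near(P,c[:2],.08,.031,.041))
    m=(np.abs(P[...,2]-.016)<.004)&(P[...,1]<-.1)&(P[...,0]>.4)&(P[...,0]<.9)&(P[...,1]>-.5)
    print('stand',cv2.minAreaRect(P[m][:,:2].astype(np.float32)))
E
```

```text
scene 197 217 [ 0.6047 -0.2553  0.1071]
scene 226 180 [ 0.51   -0.2157  0.0863]
scene 411 238 [0.6247 0.1027 0.0318]
scene 424 168 [0.5112 0.1432 0.0869]
scene 415 205 [0.559  0.124  0.0403]
scene 400 280 [0.6927 0.072  0.0091]
scene 208 270 [ 0.6487 -0.2519  0.0145]
scene 411 258 [0.6519 0.1004 0.0096]
side 327 147 [ 0.6059 -0.2508  0.1104]
side 360 172 [ 0.5167 -0.2158  0.0902]
side 228 268 [0.6601 0.077  0.0307]
side 288 305 [0.4972 0.1503 0.096 ]
side 228 275 [0.6593 0.0818 0.0173]
post top (209, array([ 0.614 , -0.2556,  0.1077]), array([ 0.599, -0.269,  0.1  ]), array([ 0.625, -0.244,  0.111]))
hex top (342, array([ 0.5245, -0.2205,  0.0878]), array([ 0.501, -0.267,  0.083]), array([ 0.626, -0.201,  0.093]))
pin (160, array([0.5089, 0.1443, 0.0797]), array([0.497, 0.138, 0.055]), array([0.513, 0.154, 0.094]))
collar (1000, array([0.6388, 0.1022, 0.0358]), array([0.547, 0.061, 0.031]), array([0.686, 0.133, 0.041]))
stand ((0.5341382622718811, -0.3311309814453125), (0.2859225571155548, 0.20504626631736755), 70.96202850341797)
post top (100, array([ 0.6075, -0.2522,  0.1089]), array([ 0.596, -0.27 ,  0.1  ]), array([ 0.622, -0.243,  0.111]))
hex top (221, array([ 0.5192, -0.2185,  0.0894]), array([ 0.497, -0.259,  0.083]), array([ 0.622, -0.199,  0.093]))
pin (234, array([0.4998, 0.1506, 0.0825]), array([0.494, 0.139, 0.055]), array([0.51 , 0.155, 0.096]))
collar (846, array([0.6462, 0.0994, 0.0368]), array([0.583, 0.059, 0.031]), array([0.684, 0.134, 0.041]))
stand ((0.6575990915298462, -0.2993924617767334), (0.3678566813468933, 0.33100801706314087), 11.11844539642334)
```

>>> {"api": "arm_command", "payload": {
  "targets": [
    [[-0.03,-0.002,0,0,0,0],[-0.03,-0.002,0,0,0,0],[-0.03,-0.002,0,0,0,0],[-0.036,-0.002,0,0,0,0],[-0.035,-0.002,0,0,0,0],[-0.035,-0.002,0,0,0,0],[-0.03,-0.002,0,0,0,0],[-0.03,0,0,0,0,0],[0,0,0,0,0,0]]
  ],
  "jaw": 0.065,
  "newtons": 30
}}

```text
clock: 1.23
position: [0.6098, -0.2594, 0.2451]
ee_rot: [2.226, 2.216, -0.003]
force: [-0.7, 0.1, 0.8]
width: 0.707
gripper_force: 0.0
```

```bash
python3 - <<'E'
from h import *
print(arm.observe()['position'],arm.observe()['ee_rot'])
im,T,P=shot('wrist','w1.png');print(T.round(3).tolist(),im['fx'])
for zc in(.108,.088):
    m=(np.abs(P[...,2]-zc)<.004)&(P[...,1]<-.17);p=P[m];v,u=np.where(m);print(zc,len(p),u.mean(),v.mean(),p.mean(0),p.min(0),p.max(0),cv2.minEnclosingCircle(p[:,:2].astype(np.float32)) if len(p) else 0)
E
```

```text
[ 0.60981882 -0.25942352  0.24510862] [ 2.2263938   2.2163757  -0.00315644]
[[1.0, -0.003, -0.003, 0.609], [-0.004, -0.95, -0.311, -0.175], [-0.002, 0.311, -0.95, 0.385], [0.0, 0.0, 0.0, 1.0]] 317.56016107588374
0.108 619 316.90145395799675 190.7318255250404 [ 0.60977924 -0.25640515  0.10885211] [ 0.59709871 -0.26949414  0.10415472] [ 0.62258843 -0.24427961  0.11102007] ((0.6097441911697388, -0.2569721043109894), 0.012944763526320457)
0.088 1456 226.57005494505495 172.1085164835165 [ 0.52434853 -0.24905897  0.08881424] [ 0.49816055 -0.47398371  0.08401907] [ 0.62238119 -0.20046906  0.09198684] ((0.5206749439239502, -0.33722639083862305), 0.13692960143089294)
```

View pics/w1.png

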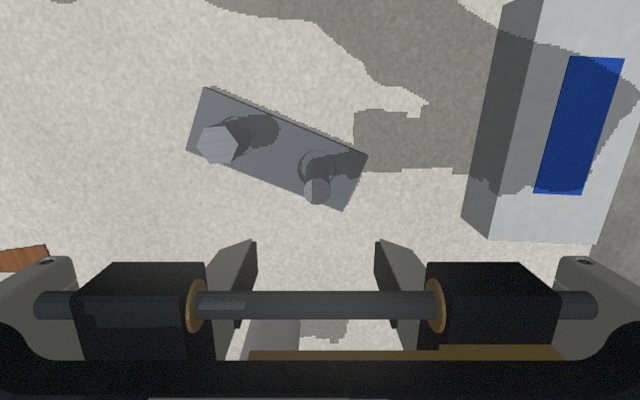

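The wrist view shows the round post top centred at (317,191) with a radius of 13 mm, as specified. The hex post is well clear at (218,145). I'll descend on the round post.

>>> {"api": "arm_command", "payload": {
  "targets": [
    [[0.0025,0,0.025,0,0,0],[0,0,0.035,0,0,0],[0,0,0.035,0,0,0],[0,0,0.035,0,0,0],[0,0,0.03,0,0,0],[0,0,0.015,0,0,0],[0,0,0,0,0,0]]
  ]
}}

```text
clock: 2.15
position: [0.6107, -0.2524, 0.07]
ee_rot: [-2.219, -2.221, 0.001]
force: [0.3, -0.2, 0.0]
width: 0.708
gripper_force: 0.0
```

>>> {"api": "arm_command", "payload": {
  "targets": [
    [[0,0,0,0,0,0],[0,0,0,0,0,0],[0,0,0,0,0,0],[0,0,0,0,0,0],[0,0,0,0,0,0],[0,0,0,0,0,0]]
  ],
  "jaw": 0.015,
  "newtons": 35
}}

```text
clock: 2.9
position: [0.6111, -0.2536, 0.071]
ee_rot: [2.221, 2.221, 0.0]
force: [-0.4, -0.4, 2.8]
width: 0.27
gripper_force: 35.0
```

>>> {"api": "arm_command", "payload": {
  "targets": [
    [[0,0,-0.01,0,0,0],[0,0,-0.02,0,0,0],[0,0,-0.03,0,0,0],[0,0,-0.035,0,0,0],[0,0,-0.025,0,0,0],[0,0,-0.01,0,0,0]]
  ]
}}

```text
clock: 3.65
position: [0.6115, -0.2537, 0.2026]
ee_rot: [2.22, 2.22, 0.002]
force: [0.4, -0.1, -2.8]
width: 0.263
gripper_force: 35.0
```

>>> {"api": "arm_command", "payload": {
  "targets": [
    [[0.02,0.003,0,0,0,0],[0.03,0.004,0,0,0,0],[0.035,0.005,0,0,0,0],[0.035,0.005,0,0,0,0],[0.035,0.005,0,0,0,0],[0.035,0.005,0,0,0,0],[0.035,0.005,0,0,0,0],[0.03,0.004,0,0,0,0],[0.025,0.003,0,0,0,0],[0,0,0,0,0,0]]
  ]
}}

```text
clock: 4.9
position: [0.6489, 0.0315, 0.199]
ee_rot: [-2.213, -2.225, 0.001]
force: [-0.7, -0.3, -3.4]
width: 0.264
gripper_force: 35.0
```

```bash
python3 - <<'E'
from h import *
s=arm.observe();print(s['clock'],s['position'],s['ee_rot'],s['force'])
im,T,P=shot('wrist','w2.png');np.save('w2P.npy',P);np.save('w2T.npy',T)
z=P[...,2];near=(P[...,1]>.03)&(P[...,1]<.2)&(P[...,0]>.45)&(P[...,0]<.75)
for n,lo,hi in(('collar',.033,.039),('pin',.088,.096),('base',.004,.012)):
    p=P[near&(z>lo)&(z<hi)];print(n,len(p),p.mean(0),p.min(0),p.max(0),cv2.minEnclosingCircle(p[:,:2].astype(np.float32)),cv2.minAreaRect(p[:,:2].astype(np.float32)))
p=P[(np.abs(P[...,0]-s['position'][0])<.03)&(np.abs(P[...,1]-s['position'][1])<.03)&(z>.15)]
for lo in (.15,.19,.205,.22):
    q=p[(p[:,2]>lo)&(p[:,2]<lo+.02)]; print(lo,len(q),q.mean(0),q.min(0),q.max(0)) if len(q) else 0
E
```

```text
4.9 [0.64889728 0.0315138  0.19902584] [-2.21281439e+00 -2.22516714e+00  7.32187420e-04] [-0.71646957 -0.27432072 -3.44546796]
collar 3103 [0.64485376 0.09911576 0.0365119 ] [0.50640352 0.06103347 0.03300048] [0.68352912 0.15551446 0.03898325] ((0.5942456722259521, 0.12021908164024353), 0.09476789087057114) ((0.5919644832611084, 0.10565218329429626), (0.07204818725585938, 0.18449053168296814), 81.09957885742188)
pin 481 [0.50380545 0.14622792 0.09250387] [0.49498999 0.13854461 0.08803535] [0.51093345 0.15390168 0.09508476] ((0.5026706457138062, 0.14646869897842407), 0.008333330973982811) ((0.5028479695320129, 0.1462186723947525), (0.01536552794277668, 0.015249881893396378), 16.454994201660156)
base 7853 [0.62198716 0.10433419 0.00907481] [0.49499759 0.04560936 0.00402523] [0.70682815 0.17808317 0.01199969] ((0.6061224937438965, 0.11440505087375641), 0.11167392879724503) ((0.6016159057617188, 0.12356903403997421), (0.13313819468021393, 0.2064286470413208), 82.51652526855469)
0.15 487 [0.64744281 0.03828778 0.16052082] [0.63506166 0.02819345 0.1500202 ] [0.66047614 0.04113264 0.16987818]
0.19 2235 [0.64770774 0.04016794 0.2002238 ] [0.61897105 0.03041433 0.1900061 ] [0.67700279 0.04343782 0.20999501]
0.205 2131 [0.64767283 0.03993427 0.21480376] [0.61897105 0.03022124 0.20501609] [0.67666232 0.04315705 0.22498067]
0.22 2812 [0.64779858 0.0304374  0.23331965] [0.62831144 0.01867176 0.22000757] [0.66722856 0.043338   0.23996709]
```

View pics/w2.png

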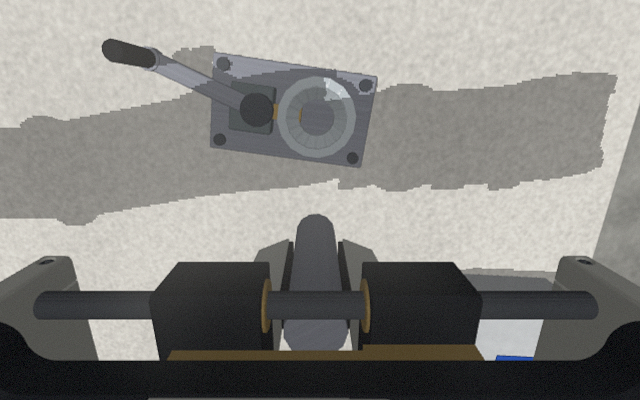

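Collar bore centre is at about (317,117), the pivot cap at (257,109) and the pin top at (118,48). The held post hangs at (315,270).

```bash
python3 - <<'E'
from h import *
P=np.load('w2P.npy');z=P[...,2]
w=P[(np.hypot(P[...,0]-.648,P[...,1]-.098)<.042)&(z>.0345)&(z<.0395)][:,:2]
print('collar circle',cv2.minEnclosingCircle(w.astype(np.float32)),np.percentile(w,[1,99],axis=0))
f=P[(np.hypot(P[...,0]-.648,P[...,1]-.098)<.025)&(z<.0095)]
print('floor',len(f),f.mean(0),f.min(0),f.max(0),cv2.minEnclosingCircle(f[:,:2].astype(np.float32)))
print('px', [P[v,u].round(4).tolist() for u,v in((317,117),(257,109),(223,64),(366,85),(352,158),(220,139))])
for a in np.arange(.14,.2,.01):
    q=P[(abs(P[...,0]-.648)<.0135)&(abs(P[...,1]-.035)<.02)&(z>a)&(z<a+.01)]
    if len(q)>20:
        # circle fit with r=.013
        from scipy.optimize import least_squares
        r=least_squares(lambda c:np.hypot(q[:,0]-c[0],q[:,1]-c[1])-.013,[.648,.028],loss='soft_l1',f_scale=.0005).x; print(a,len(q),r.round(4))
E
```

```text
collar circle ((0.6447124481201172, 0.09639598429203033), 0.03919648751616478) [[0.61236633 0.06236662]
 [0.68214773 0.13193421]]
floor 646 [0.64795643 0.09715834 0.00870636] [0.63112579 0.07982528 0.00673614] [0.66450315 0.11400676 0.00949856] ((0.6473203301429749, 0.09674511104822159), 0.017395149916410446)
px [[0.6484, 0.0968, 0.0104], [0.5945, 0.1053, 0.0434], [0.559, 0.1451, 0.0136], [0.6954, 0.1272, 0.0131], [0.6848, 0.0562, 0.0137], [0.5497, 0.0746, 0.0126]]
0.14 194 [0.6475 0.0276]
0.15000000000000002 227 [0.6475 0.0276]
0.16000000000000003 260 [0.6476 0.0276]
0.17000000000000004 304 [0.6476 0.0276]
0.18000000000000005 429 [0.6477 0.0277]
0.19000000000000006 535 [0.6477 0.0277]
```

>>> {"api": "arm_command", "payload": {
  "targets": [
    [[0.015,0,0,0,0,0],[0.025,0,0,0,0,0],[0.02,0,0.02,0,0,0],[0.0095,0,0.03,0,0,0],[0,0,0.02,0,0,0],[0,0,0,0,0,0],[0,0,0,0,0,0]]
  ]
}}

```text
clock: 5.82
position: [0.6505, 0.0959, 0.1316]
ee_rot: [2.222, 2.22, 0.001]
force: [-0.7, -0.9, -2.9]
width: 0.269
gripper_force: 35.0
```

```bash
python3 - <<'E'
from h import *
from scipy.optimize import least_squares
s=arm.observe();print(s['clock'],s['position'],s['ee_rot'],s['force'])
im,T,P=shot('wrist','w3.png');z=P[...,2]
for a in (.07,.08,.09,.1,.11):
    q=P[(abs(P[...,0]-.648)<.0135)&(abs(P[...,1]-.107)<.02)&(z>a)&(z<a+.01)]
    if len(q)>20: print(a,len(q),least_squares(lambda c:np.hypot(q[:,0]-c[0],q[:,1]-c[1])-.013,[.648,.097],loss='soft_l1',f_scale=.0005).x.round(4))
w=P[(np.hypot(P[...,0]-.648,P[...,1]-.097)<.045)&(np.hypot(P[...,0]-.648,P[...,1]-.097)>.033)&(z>.012)&(z<.034)&(P[...,1]>.1)]
print('collar outer',len(w),least_squares(lambda c:np.hypot(w[:,0]-c[0],w[:,1]-c[1])-.036,[.648,.097],loss='soft_l1',f_scale=.0005).x if len(w)>20 else '')
for n in('scene','side'):
    im,T,P=shot(n,n+'2.png');z=P[...,2]
    for nm,lo,hi,c in(('post',.07,.1,.013),):
        q=P[(np.hypot(P[...,0]-.648,P[...,1]-.097)<.03)&(z>.062)&(z<.08)]
        if len(q)>20: print(n,nm,len(q),least_squares(lambda c:np.hypot(q[:,0]-c[0],q[:,1]-c[1])-.013,[.648,.097],loss='soft_l1',f_scale=.0005).x.round(4))
a=cv2.imread('pics/side2.png')[180:380,130:390];b=cv2.imread('pics/w3.png')[60:260,190:450]
cv2.imwrite('pics/c1.png',np.hstack([cv2.resize(i,None,fx=1.5,fy=1.5) for i in(a,b)]))
E
```

```text
5.825 [0.65051795 0.09587886 0.13158892] [2.22189165e+00 2.22007678e+00 1.37852440e-03] [-0.72621209 -0.85182679 -2.86620899]
0.07 180 [0.6493 0.0919]
0.08 214 [0.6493 0.0919]
0.09 249 [0.6493 0.0919]
0.1 294 [0.6493 0.0919]
0.11 386 [0.649 0.092]
collar outer 490 [0.64572436 0.09750377]
scene post 53 [0.6702 0.0796]
side post 59 [0.65   0.0907]
```

View pics/c1.png

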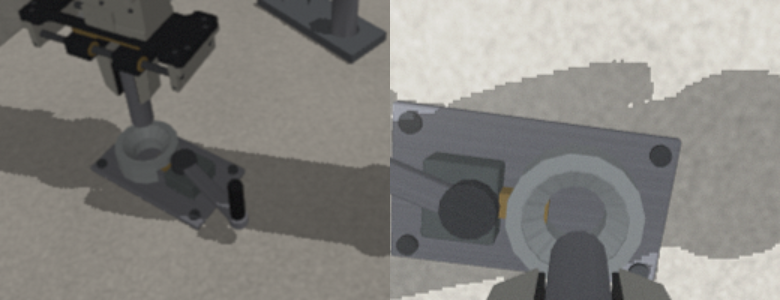

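The post hangs upright just above the mouth, 5 mm short in y and about 2 mm over in x. I'll correct that and lower it.

>>> {"api": "arm_command", "payload": {
  "targets": [
    [[0.005,-0.002,0,0,0,0],[0,0,0.015,0,0,0],[0,0,0.015,0,0,0],[0,0,0.012,0,0,0],[0,0,0.01,0,0,0],[0,0,0.004,0,0,0],[0,0,0,0,0,0]]
  ]
}}

```text
clock: 6.85
position: [0.648, 0.1009, 0.0745]
ee_rot: [-2.222, -2.221, 0.0]
force: [0.5, -0.7, -2.5]
width: 0.266
gripper_force: 35.0
```

>>> {"api": "arm_command", "payload": {
  "targets": [
    [[0,0,0.002,0,0,0],[0,0,0,0,0,0],[0,0,0,0,0,0]]
  ]
}}

```text
clock: 7.22
position: [0.6482, 0.101, 0.073]
ee_rot: [2.221, 2.221, 0.001]
force: [-0.6, 0.1, -2.0]
width: 0.263
gripper_force: 35.0
```

>>> {"api": "arm_command", "payload": {
  "targets": [
    [[0,0,0.001,0,0,0],[0,0,0,0,0,0],[0,0,0.001,0,0,0],[0,0,0,0,0,0],[0,0,0,0,0,0]]
  ]
}}

```text
clock: 7.85
position: [0.6481, 0.101, 0.071]
ee_rot: [2.221, 2.221, 0.0]
force: [-1.1, -0.8, 1.8]
width: 0.269
gripper_force: 35.0
```

The wrist force went from -2.9 to +1.8 N at the expected height, so the post is on the stop. I'll release it, rise and look.

>>> {"api": "arm_command", "payload": {
  "targets": [
    [[0,0,0,0,0,0],[0,0,0,0,0,0],[0,0,0,0,0,0],[0,0,0,0,0,0],[0,0,-0.01,0,0,0],[0,0,-0.03,0,0,0],[0,0,-0.04,0,0,0],[0,0,-0.04,0,0,0],[0,0,-0.02,0,0,0],[0,0,0,0,0,0]]
  ],
  "jaw": 0.06
}}

```text
clock: 9.1
position: [0.6491, 0.1012, 0.2132]
ee_rot: [2.22, 2.22, 0.006]
force: [-0.3, -0.5, 0.1]
width: 0.656
gripper_force: 0.0
```

```bash
python3 - <<'E'
from h import *
s=arm.observe();print(s['clock'],s['position'],s['force'])
im,T,P=shot('wrist','w4.png');z=P[...,2]
q=P[(np.hypot(P[...,0]-.648,P[...,1]-.098)<.03)&(z>.103)&(z<.114)];print('top',len(q),np.median(q,0),cv2.minEnclosingCircle(q[:,:2].astype(np.float32)))
q=P[(np.hypot(P[...,0]-.503,P[...,1]-.146)<.03)&(z>.088)&(z<.097)];print('pin',len(q),np.median(q,0),cv2.minEnclosingCircle(q[:,:2].astype(np.float32)))
im,T,P=shot('side','side3.png');z=P[...,2]
q=P[(np.hypot(P[...,0]-.648,P[...,1]-.098)<.03)&(z>.103)&(z<.114)];print('top',len(q),np.median(q,0))
E
```

```text
9.1 [0.64910507 0.10116914 0.21324745] [-0.25497707 -0.50169014  0.14398188]
top 757 [0.64717005 0.09842291 0.10899217] ((0.6466767191886902, 0.09756474196910858), 0.012980101630091667)
pin 329 [0.50383429 0.14671804 0.09290278] ((0.5026698708534241, 0.1452290415763855), 0.007796498481184244)
top 175 [0.64435381 0.09917098 0.10940155]
```

The post stands seated, with its top at z≈0.109 and centred in the socket. Next I'll go to the lever pin at (0.503,0.146), turning the tool so the jaws close along the mid-swing tangent.

>>> {"api": "arm_command", "payload": {
  "targets": [
    [[0.009,-0.026,0,0,0,0],[0.012,-0.04,0,0,0,0],[0.012,-0.04,0,0,0,0],[0.012,-0.04,0,0,0,0],[0,0,0,0,0,-0.145],[0,0,0,0,0,-0.145],[0,0,0,0,0,-0.145],[0,0,0,0,0,-0.145],[0,0,0,0,0,0]]
  ]
}}

```text
clock: 10.32
position: [0.5014, 0.1457, 0.2096]
ee_rot: [-1.494, -2.762, 0.002]
force: [-0.7, -0.1, -0.1]
width: 0.654
gripper_force: 0.0
```

```bash
python3 - <<'E'
from h import *
s=arm.observe();print(s['clock'],s['position'],s['joints'])
M=R.from_rotvec(s['ee_rot']).as_matrix();print(M.round(3).tolist())
im,T,P=shot('wrist','w5.png');z=P[...,2]
q=P[(np.hypot(P[...,0]-.503,P[...,1]-.146)<.03)&(z>.088)&(z<.097)];c=cv2.minEnclosingCircle(q[:,:2].astype(np.float32));print('pin',len(q),c)
print('tool shift',M.T@(np.r_[c[0],.078]-s['position']))
E
```

```text
10.325 [0.50140143 0.14567209 0.20964118] [-0.29108266  0.31186892 -0.11948853  1.86049297  0.04389775  0.97378842
  0.14935543]
[[-0.547, 0.837, -0.002], [0.837, 0.547, -0.001], [0.001, -0.002, -1.0]]
pin 263 ((0.5022714138031006, 0.1469378024339676), 0.00792287290096283)
tool shift [0.00050044 0.00167675 0.13163851]
```

>>> {"api": "arm_command", "payload": {
  "targets": [
    [[0,0.001,0.03,0,0,0],[0,0,0.035,0,0,0],[0,0,0.035,0,0,0],[0,0,0.022,0,0,0],[0,0,0.009,0,0,0],[0,0,0,0,0,0]]
  ]
}}

```text
clock: 11.12
position: [0.5027, 0.1465, 0.0795]
ee_rot: [-1.495, -2.762, 0.001]
force: [-0.0, 0.1, 0.0]
width: 0.653
gripper_force: 0.0
```

>>> {"api": "arm_command", "payload": {
  "targets": [
    [[0,0,0,0,0,0],[0,0,0,0,0,0],[0,0,0,0,0,0],[0,0,0,0,0,0],[0,0,0,0,0,0],[0,0,0,0,0,0]]
  ],
  "jaw": 0.008,
  "newtons": 15
}}

```text
clock: 11.88
position: [0.5031, 0.1465, 0.0798]
ee_rot: [1.494, 2.763, 0.0]
force: [0.4, -0.3, 1.2]
width: 0.17
gripper_force: 15.0
```

```bash
python3 - <<'E'
import numpy as np
piv=np.array([.593,.1043]);y=np.radians(172.4);t=.58;c,s=np.cos(t),np.sin(t)
qs=np.linspace(.304,1.4,16);p=piv+.1*np.c_[np.cos(y-qs),np.sin(y-qs)]
print(p[0],p[-1]);d=np.diff(p,axis=0);print(np.c_[-s*d[:,0]+c*d[:,1],c*d[:,0]+s*d[:,1]].round(4).tolist())
E
```

```text
[0.50238244 0.14659017] [0.5891858  0.20422723]
[[0.0036, 0.0063], [0.0031, 0.0066], [0.0027, 0.0068], [0.0021, 0.007], [0.0016, 0.0071], [0.0011, 0.0072], [0.0006, 0.0073], [0.0, 0.0073], [-0.0005, 0.0073], [-0.001, 0.0072], [-0.0015, 0.0071], [-0.0021, 0.007], [-0.0026, 0.0068], [-0.0031, 0.0066], [-0.0035, 0.0064]]
```

The pin is pinched (15.6 mm). Now I'll swing it.

>>> {"api": "arm_command", "payload": {
  "targets": [
    [[0.0018,0.0032,0,0,0,0],[0.0018,0.0032,0,0,0,0],[0.0031,0.0066,0,0,0,0],[0.0027,0.0068,0,0,0,0],[0.0021,0.007,0,0,0,0],[0.0016,0.0071,0,0,0,0],[0.0011,0.0072,0,0,0,0],[0.0006,0.0073,0,0,0,0],[0,0,0,0,0,0]]
  ]
}}

```text
clock: 13.0
position: [0.5349, 0.187, 0.0794]
ee_rot: [-1.491, -2.764, -0.001]
force: [-2.5, 3.8, -1.6]
width: 0.17
gripper_force: 15.0
```

>>> {"api": "arm_command", "payload": {
  "targets": [
    [[0,0.0073,0,0,0,0],[-0.0005,0.0073,0,0,0,0],[-0.001,0.0072,0,0,0,0],[-0.0015,0.0071,0,0,0,0],[-0.0021,0.007,0,0,0,0],[-0.0026,0.0068,0,0,0,0],[-0.002,0.0042,0,0,0,0],[0,0,0,0,0,0]]
  ]
}}

```text
clock: 14.0
position: [0.5806, 0.2029, 0.0796]
ee_rot: [1.494, 2.763, 0.001]
force: [-0.2, 1.4, -6.3]
width: 0.169
gripper_force: 15.0
```

>>> {"api": "arm_command", "payload": {
  "targets": [
    [[-0.0014,0.0026,0,0,0,0],[-0.0015,0.0025,0,0,0,0],[-0.0011,0.0017,0,0,0,0],[0,0,0,0,0,0],[0,0,0,0,0,0]]
  ]
}}

```text
clock: 14.62
position: [0.5878, 0.2034, 0.0796]
ee_rot: [1.493, 2.764, 0.0]
force: [-0.9, 1.4, -7.7]
width: 0.169
gripper_force: 15.0
```

>>> {"api": "arm_command", "payload": {
  "targets": [
    [[-0.0011,0.0017,0,0,0,0],[-0.0005,0.0008,0,0,0,0],[0,0,0,0,0,0],[0,0,0,0,0,0]]
  ]
}}

```text
clock: 15.12
position: [0.5907, 0.2034, 0.0797]
ee_rot: [1.494, 2.764, 0.0]
force: [-2.1, 1.8, -8.5]
width: 0.17
gripper_force: 15.0
```

>>> {"api": "arm_command", "payload": {
  "targets": [
    [[-0.0008,0.0013,0,0,0,0],[-0.0008,0.0013,0,0,0,0],[0,0,0,0,0,0]]
  ]
}}

```text
clock: 15.5
position: [0.5916, 0.2035, 0.0795]
ee_rot: [-1.491, -2.762, 0.004]
force: [-11.0, 0.8, -1.7]
width: 0.169
gripper_force: 15.0
```

>>> {"api": "arm_command", "payload": {
  "targets": [
    [[-0.0008,0.0013,0,0,0,0],[-0.0008,0.0013,0,0,0,0],[0,0,0,0,0,0]]
  ]
}}

```text
clock: 15.88
position: [0.5918, 0.2036, 0.0793]
ee_rot: [-1.488, -2.759, 0.009]
force: [-21.7, 0.3, 5.8]
width: 0.17
gripper_force: 15.0
```

The pin stopped at x≈0.592 while the force rose to 22 N, so it's against the end stop. I'll ease the push slightly, open, rise and move away.

>>> {"api": "arm_command", "payload": {
  "targets": [
    [[0.0012,-0.002,0,0,0,0],[0,0,0,0,0,0]]
  ]
}}

```text
clock: 16.12
position: [0.5916, 0.2036, 0.0795]
ee_rot: [-1.49, -2.761, 0.005]
force: [-13.6, 0.8, -1.3]
width: 0.168
gripper_force: 15.0
```

>>> {"api": "arm_command", "payload": {
  "targets": [
    [[0,0,0,0,0,0],[0,0,0,0,0,0],[0,0,0,0,0,0],[0,0,0,0,0,0],[0,0,-0.02,0,0,0],[0,0,-0.035,0,0,0],[0,0,-0.04,0,0,0],[0,0,-0.04,0,0,0],[0,0,-0.015,0,0,0],[0,0,0,0,0,0]]
  ],
  "jaw": 0.05
}}

```text
clock: 17.38
position: [0.5949, 0.2036, 0.2303]
ee_rot: [1.493, 2.763, 0.002]
force: [-1.1, -0.5, -1.0]
width: 0.546
gripper_force: 0.0
```

```bash
python3 - <<'E'
from h import *
s=arm.observe();print(s['clock'],s['position'],s['force'])
for n in('wrist','side','scene'):
    im,T,P=shot(n,n+'9.png');z=P[...,2]
    for nm,c,lo,hi in(('top',(.654,.097),.102,.114),('pin',(.589,.204),.086,.097)):
        q=P[(np.hypot(P[...,0]-c[0],P[...,1]-c[1])<.03)&(z>lo)&(z<hi)]
        if len(q): print(n,nm,len(q),np.median(q,0),cv2.minEnclosingCircle(q[:,:2].astype(np.float32)))
a=cv2.imread('pics/side9.png')[180:380,100:360];b=cv2.imread('pics/wrist9.png')[0:300,140:530]
cv2.imwrite('pics/c9.png',np.hstack([cv2.resize(i,(390,300)) for i in(a,b)]))
E
```

```text
17.375 [0.59485603 0.20361646 0.23031794] [-1.05744162 -0.49750459 -1.02162875]
wrist top 136 [0.65640198 0.09059616 0.10890862] ((0.6544431447982788, 0.09326092153787613), 0.01147826574742794)
wrist pin 235 [0.5887759  0.2055974  0.09280468] ((0.5893646478652954, 0.20482154190540314), 0.007779236882925034)
side top 19 [0.65661196 0.10631024 0.10912753] ((0.6583336591720581, 0.10348862409591675), 0.007931016385555267)
side pin 106 [0.58740527 0.20548416 0.09281733] ((0.5889461636543274, 0.2042108178138733), 0.008043453097343445)
scene top 201 [0.65570735 0.09579166 0.10776615] ((0.6532717943191528, 0.09649371355772018), 0.013629455119371414)
scene pin 67 [0.59305481 0.20283013 0.09119704] ((0.5908976197242737, 0.2032904028892517), 0.008255337364971638)
```

View pics/c9.png

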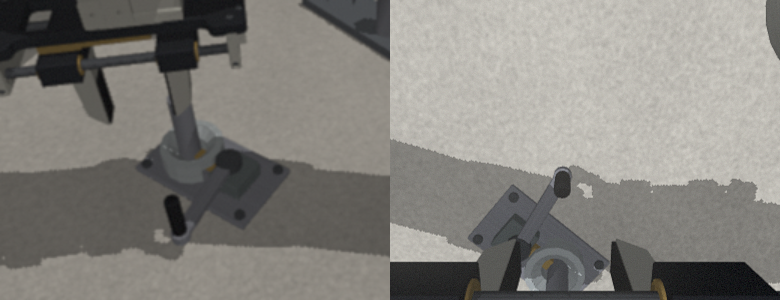

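The crop shows the lever swung fully over, with the pin at (0.589,0.204), exactly where 1.4 rad predicts. The post is upright and seated (top at 0.109) and has been pushed about 7 mm by the jaw. The gripper is clear.

```bash
python3 -c "
from cell import arm
print(arm.sign_off())"
```

```text
the job is handed in; nothing more can be done
None
```

The round post is upright on the stop in the clamp socket, the lever was then swung fully shut to its end stop, and the job is handed in at about 17.5 s with the gripper clear.

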